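# Drive the bush out of a seeder hub

## Task

The seeder's hub sits in the knock-out stand on the potting bench with its worn brass bush stuck in the off-centre bore. Take the wooden-handled steel drift from the rack, find the bore with its tip, push the bush all the way out underneath without ever pressing on the hub or bush with more than 30 N, then stand the drift back upright in its own rack hole and let go. Leave the dibber, fibre pot, seed jar and trowel alone.

Things in the scene. Friction and masses are not known exactly. Their poses are not given: they have to be found in the camera images.
- stand: Fixed knock-out stand: steel base 110 x 110 x 8 mm, four corner posts (41 mm off the middle each way, 46 mm high) and a grey seat ring (48 mm radius, top 40 mm above the bench) on which stands the plain aluminium hub, a disc of 64 mm diameter, 40 mm tall, flat top 80 mm up (rim 0.6 mm lower). Origin: centre of the base's underside, z up. Stand and rack may swap sides.
- hub_axis (a point): Middle of the hub's flat top. NOT the bore: the upright through bore (15 mm, sharp-edged) is centred 6 mm from here in an unmeasured direction that differs each time: look, or feel round a 6 mm circle with the drift's tip. The hub stays put under light contact, but its sprung seat yields straight down 1 mm per 4 N (at rest already about 0.8 mm down; 7 mm at most, then solid).
- bush (a joint): How far (m) the tight brass bush (14.6 mm diameter, 24 mm long) is pushed down its bore. At 0 its top is 9 mm below the hub's top; it starts at 0 to 0.005. From 0.031 it is out below the hub; at 0.033 it meets a firm stop. It resists with about 8 N plus 0.25 N per mm/s, moves only when pushed from above, does not spring back.
- drift: The drift: a straight round steel rod of 12 mm diameter, 70 mm long, with a 1.5 mm chamfer at its tip, below a square light-wood handle 22 mm by 22 mm, 45 mm tall (115 mm overall). About 0.14 kg. Origin: centre of the rod's tip; z runs from the tip to the handle; x and y are square to the handle's flats. It starts standing upright in the rack with its tip on the bench.
- drift_grip (a point): Centre of the drift's handle, on its axis, 92.5 mm from the tip; the place to grip.
- rack: Fixed wooden rack block, 60 mm in x, 150 mm in y, 50 mm tall, with two vertical holes through to the bench: the drift's (15 mm) at y = +37 mm and the dibber's (20 mm) at y = -37 mm. Origin: centre of its underside, on the bench; z up.
- rack_hole (a point): Centre of the mouth of the drift's hole, at the rack's top, 50 mm above the bench; 15 mm diameter with a 2 mm chamfer.
- dibber: Bystander: dark wooden dibber with a round knob, 18 mm diameter shank (too thick for the bore), 100 mm tall, standing in the other rack hole. Origin: centre of its tip.
- fibre_pot: Bystander: square brown fibre pot, 60 mm wide and 66 mm tall, standing on the far side of the bench. Origin: centre of its underside.
- seed_jar: Bystander: amber glass jar with a steel cap, 60 mm diameter, 90 mm tall, on the far side. Origin: centre of its underside.
- trowel: Bystander: flat hand trowel, 240 mm long, lying on the left of the bench. Origin: centre of its underside.
Mind the look-alikes: they are no part of the job. What is meant by the stand is not pink, and is the smaller of those in its own colour. What is shaped like the drift but green is not meant.

How it is judged:
On the way, in this order (a step that is already met when the one before it is completed fails the run):
1. the drift is lifted out of its rack hole (z of drift in the frame of rack above 0.055 m), for 0.1 s.
2. the bush is pushed right out of the hub (joint beyond 30.5 mm) with the drift's tip down in the bore (value of joint bush above 0.0305 m and z of drift in the frame of stand below 0.06 m and horizontal distance between drift and hub_axis below 0.012 m), for 0.1 s.
At the end, for the whole second after the job is handed in: The bush is out below the hub (joint beyond 30.5 mm), and the drift stands at rest in its own rack hole, tip within 6 mm of the hole's axis and 8 mm of the bench, within 0.12 rad of upright, released (value of joint bush above 0.0305 m and horizontal distance between drift and rack_hole below 0.006 m and z of drift in the frame of rack below 0.008 m and angle between drift's own z axis and vertical below 0.12 rad and linear speed of drift below 0.02 m/s and contact force between drift and the fingers below 0.1 N); the robot touches nothing.
It fails at once if the drift presses on the hub, bush or stand with more than 30 N (contact force between drift and stand above 30 N).
It fails at once if the gripper or arm pushes on the hub or stand with more than 30 N (contact force between any of the fingers, the arm and stand above 30 N).
It fails at once if a bystander is moved by more than 25 mm or tipped (distance of any of dibber, fibre_pot, seed_jar, trowel from where it was at the start of the episode above 0.025 m or angle between any of dibber, fibre_pot, seed_jar's own z axis and vertical above 0.4 rad).
It also fails if it takes over 72 s, if anything falls off the work surface, if the arm or the gripper's body presses on something with over 40 N, if the wrist force passes 120 N, or if a joint passes its speed limit or range.

## Robot

A 6-joint arm with a two-finger parallel gripper is mounted at the origin on the work surface. World frame = base frame: x ahead of the robot, y to its left, z up, the work surface at z = 0. Lengths are in m, angles in rad, forces in N, time in s.
With the tool pointing down it reaches from about 0.3 to 0.775 m from the base axis. Payload 14.6 kg.
Tool frame: the origin (TCP) lies midway between the tips of the shut fingers; the grasp point (between the pads) lies 19 mm behind it; z points along the fingers, y is the direction in which the jaws open and shut (so a half turn about z gives the same grasp; the last joint's range is limited). The gripper opens to 94 mm and grips with 3 to 60 N. Pads are 16 mm wide; open, the fingers measure 119 mm over their backs; the gripper's body (75 mm by 177 mm) begins 78 mm behind the grasp point.
Start: joints at [-1.225, 0.3, 1.521, -0, 1.321, -0.067], TCP at [0.221, -0.504, 0.205] pointing down, gripper open.
Joint ranges: [-3.03, 3.03], [-0.79, 2.21], [0.23, 2.52], [-1.04, 4.18], [0, 3.07], [-2.55, 2.55]. Speed limits (rad/s): [2.22, 2.22, 2.57, 3.14, 3.14, 3.14].

## Interface

Orientations are given as a rotation vector (axis times angle).
In Python, from rig import env, optics gives the robot as it stands. The module is installed in compiled form; this text tells all that it offers.
- The arm moves only by the tool step_arm, never from a script. Its argument "series" is a list of rows, each a list of 7 numbers: the turn, a rotation vector about the world's x, y, z each as a share of 90 degrees, from -1 to 1, then the shift along the world's x, y, z each as a share of 0.25 m, from -1 to 1, then the closure, from 0 (fully open) to 1 (shut). A call has 1 to 10 rows; each row is the pose to reach, as a shift and turn from the pose measured when the call began; what a row does not reach only later rows make up. A row lasts 1/8 s, in which the tool goes at most 62.5 mm and 10.7 degrees, less where a joint would pass 70% of its speed; a pose out of reach is approached as far as the arm can. A call with a number of a shift or a turn outside -1 to 1 is refused whole. A call with a gripper value outside its range is refused whole. The fingers move at their own pace and stop on an object; the grip force is fixed at half the most. Time passes only in rows, so rows that repeat a pose let the fingers close. It gives the time, the measured TCP pose, the force and the opening at its end, in the units of the state.
- env.observe(): the state, without advancing time (a new reading comes with each control period).
- optics.snapshot(name): name is "side" or "top"; returns the picture (420x560x3 uint8, red, green, blue); there is no depth.
- optics.camera_info(name): a dict with "fov_y" (degrees; the focal length in pixels is half the picture's height over the tangent of half this angle, whatever the lens; pixels are square), "cx", "cy" (the principal point, pixels), "R" (3x3) and "t" (3): a world point X has camera coordinates R X + t. Camera axes: x right, y down, z forward; pixel columns grow to the right and rows downward; lengths in m; the calibration is good to about 2 mm. A picture is of the moment at which its call begins. camera_info takes no time and is no camera call.
- env.finish_job(): hands the job in, once; it reports no verdict.
The state is a dict: "time": time; "joint_positions": joint angles; "qvel": joint speeds; "joint_efforts": joint torques, N m; "ee_pos": TCP position; "ee_rot": TCP orientation; "contact_force": force on the tool from outside, world axes, zero at the start; "moment": the same for the moment, N m; "gripper_width": finger opening in m.
Only numpy, scipy, OpenCV 4.12 (cv2) and the standard library are available. Lean on these libraries where they do the work, as an engineer would, in place of code of your own. Each camera call takes 0.05 s, during which the arm holds its last target.

## Working session

There is one attempt and no reset: what is moved stays moved. The work goes in short steps, Python scripts to look and compute and a tool call to move; the robot and the scene stay as the last step left them, time stands still between calls to the robot, and variables do not carry over. Pictures are saved under pics/ and viewed, and the job is handed in when it is done.

Besides the shell and the picture viewer there is one more tool, called after ">>>" by a JSON object that holds its "fn" and its "kwargs". step_arm: Moves the arm, as the interface text tells. Its arguments: {"type":"object","properties":{"series":{"type":"array"}},"required":["series"]}

```bash
mkdir -p pics && python3 - <<'E'
from rig import env, optics
import cv2
for n in ("side","top"):
    im=optics.snapshot(n); cv2.imwrite(f"pics/{n}0.png",im[:,:,::-1]); print(n,optics.camera_info(n))
print(env.observe())
E
```

```text
side {'fov_y': 42.885548236022274, 'cx': 261.03820268693346, 'cy': 216.3433428081725, 'R': array([[ 0.98522879, -0.17019636, -0.0189058 ],
       [-0.10786759, -0.5310637 , -0.84043794],
       [ 0.13299929,  0.83006298, -0.54157792]]), 't': array([-0.5406785 ,  0.1996143 ,  1.14511659])}
top {'fov_y': 44.28957221919198, 'cx': 269.3320136741678, 'cy': 216.28167122126914, 'R': array([[ 0.0055315 , -0.99997803, -0.00365281],
       [-0.97701773, -0.00462604, -0.21310787],
       [ 0.21308629,  0.00474767, -0.97702185]]), 't': array([0.11868453, 0.5815838 , 1.13974475])}
{'time': 0.1, 'joint_positions': array([-1.22457373e+00,  3.00450479e-01,  1.52149581e+00, -2.96309737e-08,
        1.32069348e+00, -6.65854420e-02]), 'qvel': array([ 6.66185812e-04, -2.21277898e-03, -1.85876957e-03, -5.82011364e-04,
       -7.20458289e-05,  1.37018865e-03]), 'joint_efforts': array([ 2.03560347e-03, -5.32640505e+01, -3.53279185e+01,  7.09517626e-02,
        2.35345087e-02, -7.83254950e-05]), 'ee_pos': array([ 0.22057873, -0.50358449,  0.20493371]), 'ee_rot': array([-3.07389496e+00, -6.43630460e-01,  2.29195279e-04]), 'contact_force': array([-0.06236568, -0.27874323, -1.14700309]), 'moment': array([-0.00502029,  0.02192209,  0.02856309]), 'gripper_width': 0.09409533680327085}
```

View pics/side0.png

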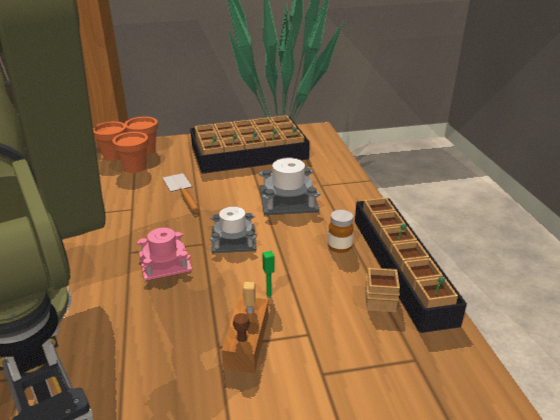

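View pics/top0.png

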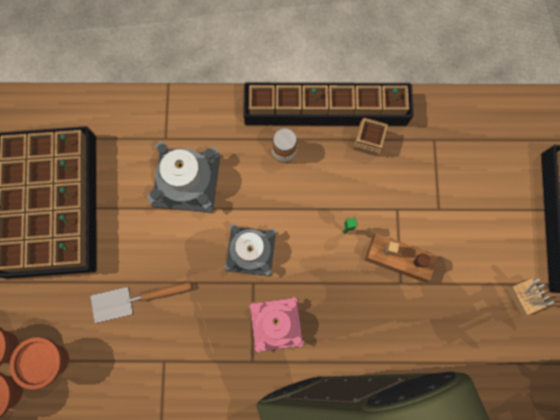

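Candidates for the stand:
- Pink at top (276,324): excluded by its colour.
- Large grey at top (184,178): excluded because it is the bigger of the two grey ones.
- Small grey at top (250,250): this is the one meant.

Candidates for the drift:
- Green at top (350,225): excluded by its colour.
- Light-wood handle in the rack at top (394,247): this is the one meant.

I'll confirm both in an enlarged crop.

```bash
python3 - <<'E'
import cv2, numpy as np
t=cv2.imread("pics/top0.png"); s=cv2.imread("pics/side0.png")
a=cv2.resize(t[215:285,215:285],(392,392),interpolation=cv2.INTER_CUBIC)
b=cv2.resize(t[215:285,355:445],(400,311),interpolation=cv2.INTER_CUBIC)
c=cv2.resize(s[195:255,200:265],(400,369),interpolation=cv2.INTER_CUBIC)
d=cv2.resize(s[240:370,210:290],(240,390),interpolation=cv2.INTER_CUBIC)
o=np.zeros((600,800,3),np.uint8)
o[:300,:300]=cv2.resize(a,(300,300));o[:300,300:700]=cv2.resize(b,(400,300));o[300:,:325]=cv2.resize(c,(325,300));o[300:,330:515]=cv2.resize(d,(185,300))
cv2.imwrite("pics/crop0.png",o)
E
```

```text
(no output)
```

View pics/crop0.png

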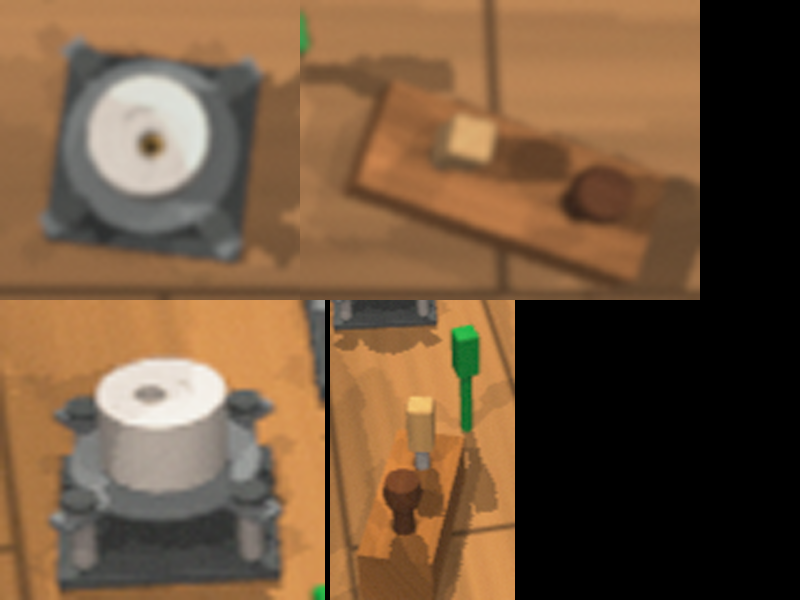

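```bash
cat > h.py <<'E'
import numpy as np, cv2
from rig import env, optics
def cam(n):
    c=optics.camera_info(n); f=210/np.tan(np.radians(c['fov_y']/2)); return c,f
def ray(n,uv):
    c,f=cam(n); d=np.array([(uv[0]-c['cx'])/f,(uv[1]-c['cy'])/f,1]); R=c['R']
    return -R.T@c['t'], R.T@d
def onz(n,uv,z):
    o,d=ray(n,uv); return o+d*(z-o[2])/d[2]
def proj(n,X):
    c,f=cam(n); p=c['R']@np.asarray(X)+c['t']; return np.array([f*p[0]/p[2]+c['cx'],f*p[1]/p[2]+c['cy']])
def tri(u1,u2):
    o1,d1=ray("top",u1);o2,d2=ray("side",u2)
    A=np.stack([d1,-d2],1); k=np.linalg.lstsq(A,o2-o1,rcond=None)[0]
    p,q=o1+k[0]*d1,o2+k[1]*d2; return (p+q)/2, np.linalg.norm(p-q)
E
python3 - <<'E'
from h import *
t=cv2.imread("pics/top0.png"); s=cv2.imread("pics/side0.png")
def comp(m,box):
    x0,y0,x1,y1=box; mm=np.zeros_like(m); mm[y0:y1,x0:x1]=m[y0:y1,x0:x1]
    cs,_=cv2.findContours(mm,cv2.RETR_EXTERNAL,cv2.CHAIN_APPROX_NONE); return max(cs,key=cv2.contourArea)
ht=cv2.cvtColor(t,cv2.COLOR_BGR2HSV); hs=cv2.cvtColor(s,cv2.COLOR_BGR2HSV)
m=((ht[...,1]<50)&(ht[...,2]>150)).astype(np.uint8)*255
c=comp(m,(220,220,280,280)); e=cv2.fitEllipse(c); print("hub top",e, onz("top",e[0],.0792), cv2.contourArea(c))
g=t[235:265,235:265].min(2).astype(float); 
g=t.min(2).astype(float)
yy,xx=np.mgrid[0:420,0:560]; near=(np.hypot(xx-250,yy-249)<5.5); w=np.where(near,np.clip(170-g,0,None),0)
b=(np.sum(w*xx)/w.sum(),np.sum(w*yy)/w.sum()); print("bore top",b,onz("top",b,.079))
print(g[243:256,244:257].astype(int))
# side hub top
print(s[205:238,215:250].min(2)[::2,::2])
# handle
for n,h,box in(("top",ht,(380,235,408,262)),("side",hs,(236,278,264,308))):
    m=((h[...,0]>12)&(h[...,0]<28)&(h[...,2]>165)&(h[...,1]<150)).astype(np.uint8)*255
    c=comp(m,box); print(n,cv2.boundingRect(c),cv2.contourArea(c),cv2.minAreaRect(c),c[:,0].mean(0))
E
```

```text
hub top ((248.92617797851562, 245.65887451171875), (27.456985473632812, 27.87788200378418), 69.3363037109375) [0.50892568 0.16754565 0.0792    ] 599.5
bore top (np.float64(249.7594537815126), np.float64(248.30497198879553)) [0.50289906 0.16557939 0.079     ]
[[182 185 189 192 191 188 189 191 194 200 208 211 213]
 [188 190 192 191 184 178 177 182 188 194 205 210 211]
 [189 191 190 181 163 143 143 155 170 187 199 206 211]
 [191 191 182 158 124  95  92 111 142 173 193 202 209]
 [191 189 173 132  84  57  55  74 112 156 186 197 205]
 [192 190 168 118  65  40  39  54  88 139 180 194 200]
 [192 190 170 121  70  38  36  54  90 140 179 192 197]
 [192 191 176 141  96  67  64  84 119 158 185 192 193]
 [193 192 186 167 140 116 114 132 159 179 190 191 191]
 [195 192 191 186 175 163 158 171 184 191 192 191 190]
 [193 193 192 190 189 184 182 186 191 193 192 190 187]
 [193 193 192 192 191 189 188 190 192 192 190 189 188]
 [194 192 192 192 189 189 189 192 192 190 191 189 189]]
[[ 72  77  72  79  75  77  74  76  83  81  80  76  88  85  82  81  87  86]
 [ 79  72  74  77  84 102 157 215 215 212 216 203 
[... 703 characters left out ...]
31 126 119 109 142 143 151 151 151 151 150 144 140 133 121  95 147 152]
 [137 136 128 103 137 147 148 148 150 154 149 142 135 130 111 103 153 153]
 [117 136 140 130 119 138 148 150 151 153 148 141 137 110 104 101 110  96]
 [ 98  99 134 109 103 101 105 114 130 118 111 105 103 103 103 102  95  96]
 [ 96  92  96 129 105 103 105 104 105 104 104 105 104 102 101  90  66  68]
 [ 64  68  80  79  96 101 109 106 106 107 108 106  93  82  57  57  83  97]]
top (388, 241, 12, 12) 83.0 ((393.0882873535156, 246.14707946777344), (10.429031372070312, 9.943960189819336), 14.03624439239502) [393.11764706 246.05882353]
side (243, 281, 13, 24) 107.5 ((249.0, 292.5), (23.0, 12.0), 90.0) [248.38983051 291.10169492]
```

```bash
python3 - <<'E'
import cv2, numpy as np
t=cv2.imread("pics/top0.png"); s=cv2.imread("pics/side0.png")
def big(im,x0,y0,w,h,k):
    o=cv2.resize(im[y0:y0+h,x0:x0+w],None,fx=k,fy=k,interpolation=cv2.INTER_NEAREST)
    for i in range(0,w,10): cv2.putText(o,str(x0+i),(i*k,10),0,.35,(255,255,0),1); cv2.line(o,(i*k,0),(i*k,h*k),(255,255,0),1) 
    for i in range(0,h,10): cv2.putText(o,str(y0+i),(0,i*k+10),0,.35,(0,255,255),1); cv2.line(o,(0,i*k),(w*k,i*k),(0,255,255),1)
    return o
cv2.imwrite("pics/rackT.png",big(t,360,225,80,60,10))
cv2.imwrite("pics/rackS.png",big(s,215,270,65,60,10))
E
```

```text
(no output)
```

View pics/rackT.png

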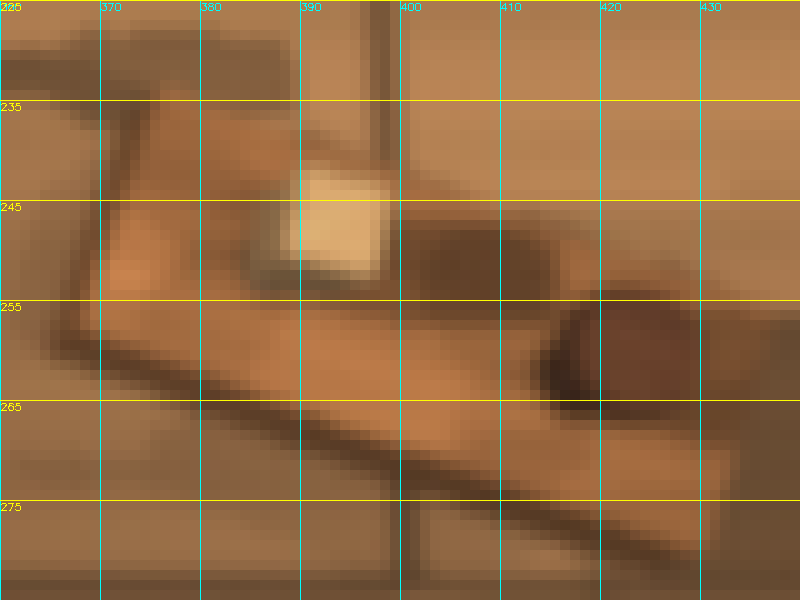

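View pics/rackS.png

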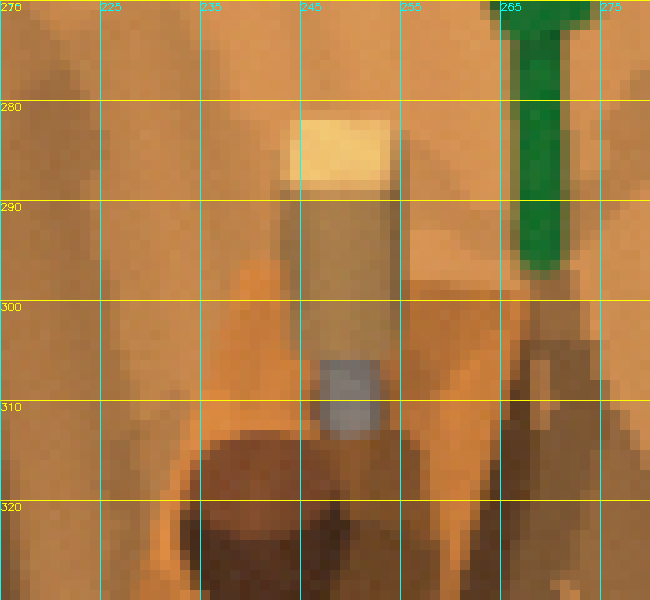

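```bash
python3 - <<'E'
from h import *
t=cv2.imread("pics/top0.png"); s=cv2.imread("pics/side0.png")
hs=cv2.cvtColor(s,cv2.COLOR_BGR2HSV); ht=cv2.cvtColor(t,cv2.COLOR_BGR2HSV)
# handle top face, intensity-weighted in side; top by mask
g=t.min(2).astype(float)
sub=t[238:258,383:404]; hh=ht[238:258,383:404]
print(sub[...,0]); 
T=(393.6,246.7); S=(248.9,284.7)
print("tri handle top",tri(T,S)); print(onz("top",T,.115),onz("side",S,.115))
# rod centre in side at rack top
# rack corners at z=.05
C=[(374.8,234.3),(368,258),(430.5,279.5),(433.5,269)]
P=[onz("top",c,.05) for c in C]; print(np.round(P,4))
v=P[0]-P[1]; print(np.linalg.norm(v)); w=P[2]-P[1]; print(np.linalg.norm(w),np.degrees(np.arctan2(w[1],w[0])),np.degrees(np.arctan2(v[1],v[0])))
# side hub top
m=(s.min(2)>185).astype(np.uint8)*255; mm=np.zeros_like(m); mm[200:240,210:255]=m[200:240,210:255]
cs,_=cv2.findContours(mm,cv2.RETR_EXTERNAL,cv2.CHAIN_APPROX_NONE); c=max(cs,key=cv2.contourArea); e=cv2.fitEllipse(c); print("side hub",e,onz("side",e[0],.0792))
gs=s.min(2).astype(float); print(gs[209:219,222:236].astype(int))
w=np.zeros_like(gs); w[210:218,224:235]=np.clip(205-gs[210:218,224:235],0,None); yy,xx=np.mgrid[0:420,0:560]
b=((w*xx).sum()/w.sum(),(w*yy).sum()/w.sum()); print("side bore",b,onz("side",b,.0792))
print("tri hub",tri((248.93,245.66),e[0]), "bore",tri((249.76,248.3),b))
# handle yaw: edges
E
```

```text
[[ 63  64  66  68  69  69  68  67  70  75  78  82  82  80  65  59  64  75
   81  83  82]
 [ 63  66  64  66  65  65  62  62  63  65  71  75  78  76  66  57  62  74
   82  83  83]
 [ 63  65  66  66  64  65  66  65  67  67  66  68  70  71  64  57  62  72
   82  84  83]
 [ 62  63  66  67  66  66  70  80  83  79  72  68  68  67  62  59  62  70
   79  82  83]
 [ 59  61  61  63  65  68  79  96 102  98  91  85  81  77  74  66  64  65
   70  76  79]
 [ 58  55  58  60  64  71  85 104 111 110 106 105 101  99  90  81  69  64
   65  70  69]
 [ 55  55  56  63  67  75  88 105 112 112 113 111 112 109 105  93  75  65
   65  66  65]
 [ 54  53  58  65  70  78  92 106 112 113 114 115 113 111 107  95  73  63
   65  63  63]
 [ 55  56  61  66  71  81  97 111 114 114 115 114 112 111 106  91  69  56
   57  58  57]
 [ 58  56  62  67  71  84 103 114 116 116 113 113 110 111 103  86  60  49
   50  51  50]
 [ 56  58  63  68  72  89 107 116 116 114 112 112 111 111 102  80  55  44
   46  46  46]
 [ 54  55  63  69  72  88 105 112 113 112 112 113 113 112 100  75  49  45
   47  43  44]
 [ 52  54  65  66  70  78  91  9
[... 1364 characters left out ...]
3]
 [214 210 212 214 214 193 165 156 151 163 194 215 215 215]
 [215 214 215 215 191 142 126 136 135 130 138 188 215 215]
 [213 212 210 211 193 151 137 138 138 136 150 189 215 221]
 [217 214 217 216 217 207 181 161 166 182 202 225 230 232]
 [208 207 216 217 217 217 217 216 218 226 233 232 232 231]
 [217 218 216 214 215 219 221 226 234 234 233 231 231 233]
 [166 204 217 220 216 221 231 232 232 234 235 235 236 235]]
side bore (np.float64(229.53283458021613), np.float64(213.38736492103075)) [0.50040406 0.16246896 0.0792    ]
tri hub (array([0.50792129, 0.16766637, 0.07582913]), np.float64(0.0030374903696266586)) bore (array([0.50190799, 0.16562912, 0.07738623]), np.float64(0.002472266421850701))
```

The crops confirm the small grey stand and the light-wood drift. The rack geometry puts the hole at (0.502,-0.152), which agrees with the handle found directly, and the bore offset measures 6.3 mm. Next I move above the drift.

>>> {"fn": "step_arm", "kwargs": {"series": [[0,0,0.588,1,1,0,0],[0,0,0.588,1,1,0,0],[0,0,0.588,1,1,0,0],[0,0,0.588,1,1,0,0],[0,0,0.588,1,1,0,0],[0,0,0.588,1,1,0,0],[0,0,0.588,1,1,0,0]]}}

```text
time: 0.98
ee_pos: [0.4718, -0.2516, 0.2045]
ee_rot: [-2.461, -1.95, 0.001]
contact_force: [-0.7, -0.5, -0.2]
gripper_width: 0.0938
```

>>> {"fn": "step_arm", "kwargs": {"series": [[0,0,0,0.12,0.396,0,0],[0,0,0,0.12,0.396,0,0],[0,0,0,0.12,0.396,0,0],[0,0,0,0.12,0.396,0,0]]}}

```text
time: 1.48
ee_pos: [0.5013, -0.1537, 0.2044]
ee_rot: [-2.462, -1.949, 0.002]
contact_force: [-0.8, 0.7, 0.9]
gripper_width: 0.0937
```

```bash
python3 - <<'E'
from h import *
for n in ("side","top"):
    im=optics.snapshot(n)[:,:,::-1]; cv2.imwrite(f"pics/{n}1.png",im)
    x,y=(190,150) if n=="side" else (320,170)
    cv2.imwrite(f"pics/{n}1c.png",cv2.resize(im[y:y+200,x:x+160],None,fx=3,fy=3))
s=env.observe();print(s['ee_pos'],s['ee_rot'])
E
```

```text
[ 0.50134737 -0.15398442  0.20441819] [-2.46290577e+00 -1.94762702e+00  1.41371714e-03]
```

View pics/side1c.png

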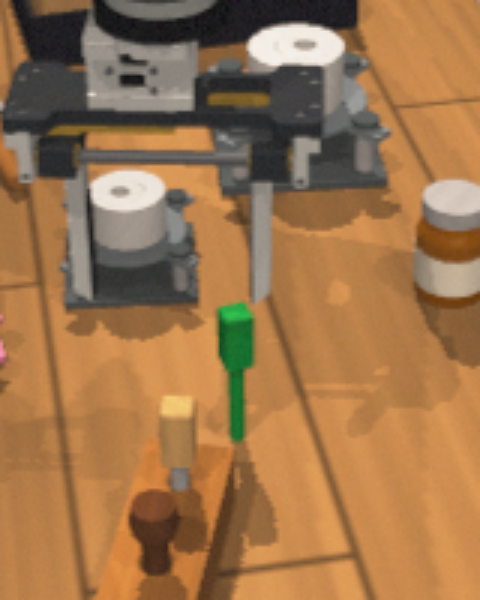

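The open fingers straddle the drift handle (side crop 178,430), and the green look-alike is about 0.11 m off, clear of the jaws. Descending.

>>> {"fn": "step_arm", "kwargs": {"series": [[0,0,0,0.003,0.005,-0.2,0],[0,0,0,0.003,0.005,-0.4,0],[0,0,0,0.003,0.005,-0.524,0],[0,0,0,0.003,0.005,-0.524,0],[0,0,0,0.003,0.005,-0.524,0]]}}

```text
time: 2.2
ee_pos: [0.5026, -0.1535, 0.0749]
ee_rot: [-2.465, -1.948, 0.0]
contact_force: [0.4, 0.1, 0.4]
gripper_width: 0.0939
```

```bash
python3 - <<'E'
from h import *
n="side"
im=optics.snapshot(n)[:,:,::-1]
cv2.imwrite("pics/side2c.png",cv2.resize(im[200:340,190:320],None,fx=4,fy=4))
s=env.observe();print(s['ee_pos'],s['contact_force'])
E
```

```text
[ 0.5027923  -0.15340538  0.07505756] [ 0.13217932  0.73765017 -0.07295432]
```

View pics/side2c.png

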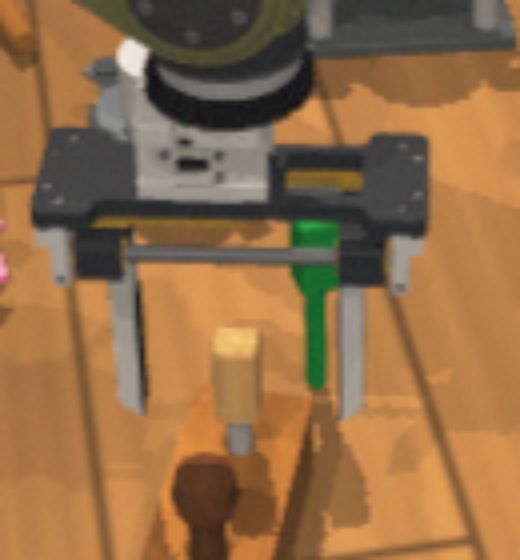

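The handle (crop 237,375) lies midway between the fingers (130 and 350), so I close the gripper.

>>> {"fn": "step_arm", "kwargs": {"series": [[0,0,0,0,0,0,1],[0,0,0,0,0,0,1],[0,0,0,0,0,0,1],[0,0,0,0,0,0,1],[0,0,0,0,0,0,1],[0,0,0,0,0,0,1]]}}

```text
time: 3.0
ee_pos: [0.5028, -0.1534, 0.075]
ee_rot: [2.465, 1.948, 0.0]
contact_force: [0.5, 0.1, -0.8]
gripper_width: 0.0376
```

>>> {"fn": "step_arm", "kwargs": {"series": [[0,0,0,0,0,0,1],[0,0,0,0,0,0,1],[0,0,0,0,0,0,1],[0,0,0,0,0,0,1]]}}

```text
time: 3.5
ee_pos: [0.5024, -0.1533, 0.0749]
ee_rot: [-2.464, -1.948, 0.001]
contact_force: [-4.7, 0.7, 2.1]
gripper_width: 0.0217
```

>>> {"fn": "step_arm", "kwargs": {"series": [[0,0,0,0,0,0.1,1],[0,0,0,0,0,0.25,1],[0,0,0,0,0,0.45,1],[0,0,0,0,0,0.45,1],[0,0,0,0,0,0.45,1]]}}

```text
time: 4.12
ee_pos: [0.5022, -0.1532, 0.1865]
ee_rot: [-2.464, -1.947, 0.001]
contact_force: [-0.0, -0.1, -1.6]
gripper_width: 0.022
```

```bash
python3 - <<'E'
from h import *
for n,b in (("side",(190,120)),("top",(330,180))):
    im=optics.snapshot(n)[:,:,::-1]; cv2.imwrite(f"pics/{n}3.png",im)
    x,y=b; cv2.imwrite(f"pics/{n}3c.png",cv2.resize(im[y:y+200,x:x+150],None,fx=3,fy=3))
s=env.observe();print(s['ee_pos'],s['ee_rot'],s['contact_force'],s['gripper_width'])
E
```

```text
[ 0.50199985 -0.15312091  0.18596484] [-2.46296515e+00 -1.94657438e+00  2.06066406e-03] [ 0.35493277  0.2710506  -1.55940593] 0.02185710079439358
```

View pics/side3c.png

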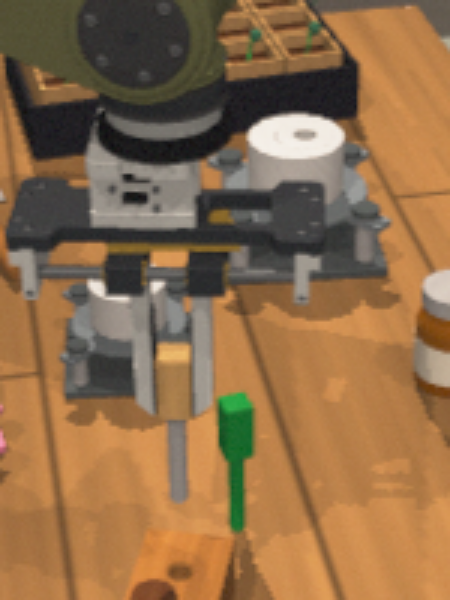

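View pics/top3c.png

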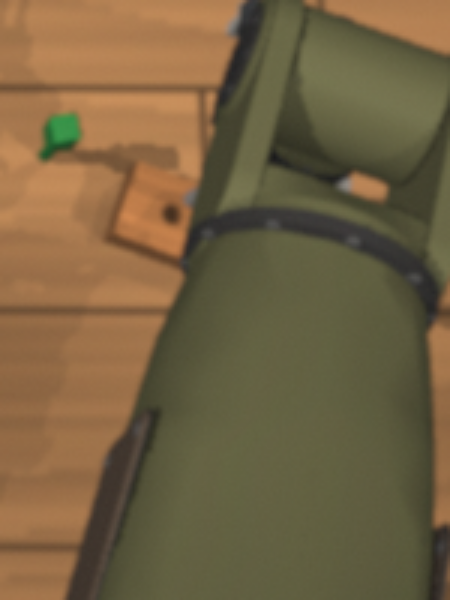

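```bash
python3 - <<'E'
from h import *
s=cv2.imread("pics/side3.png"); t=cv2.imread("pics/top3.png")
o=cv2.resize(s[225:325,225:285],None,fx=6,fy=6,interpolation=cv2.INTER_NEAREST); cv2.imwrite("pics/tip3.png",o)
h=cv2.cvtColor(s,cv2.COLOR_BGR2HSV); m=(h[...,1]<70)
for r in range(258,292,3):
    c=np.where(m[r,235:262])[0]+235; print(r,c.min() if len(c) else None,c.max() if len(c) else None,c.mean() if len(c) else 0)
A=proj("side",(.502,-.1531,.111+.07));B=proj("side",(.502,-.1531,.111)); print("pred rod top,tip",A,B)
# hole in both views
for n,im,(x0,y0,x1,y1) in(("top",t,(382,246,393,257)),("side",s,(242,304,258,317))):
    v=im[...,2].astype(float); p=v[y0:y1,x0:x1]; print(n); print(p.astype(int))
E
```

```text
258 None None 0
261 246 250 248.0
264 246 250 248.0
267 246 251 248.5
270 247 251 249.0
273 247 251 249.0
276 247 251 249.0
279 247 251 249.0
282 247 251 249.0
285 247 251 249.0
288 None None 0
291 None None 0
pred rod top,tip [248.32724243 256.79303032] [249.48806715 285.99440854]
top
[[167 163 160 156 153 153 157 157 150 136 119]
 [175 170 163 149 139 139 145 151 152 140 122]
 [174 168 152 129 114 114 126 140 151 149 137]
 [171 159 134 104  84  85 101 125 149 161 155]
 [170 152 118  85  71  72  86 114 145 166 168]
 [171 152 116  82  70  70  84 110 141 165 166]
 [172 158 128  92  74  72  86 113 143 165 160]
 [178 170 148 117  93  86  96 123 153 168 157]
 [185 182 170 151 131 122 126 143 164 172 150]
 [192 191 187 178 169 163 162 166 174 167 137]
 [195 196 195 193 189 185 183 183 180 163 121]]
side
[[218 220 221 217 210 205 202 207 206 201 205 209 207 203 198 201]
 [221 223 220 217 208 208 205 206 205 198 206 210 197 188 191 199]
 [222 222 220 214 207 202 202 202 201 198 206 207 195 183 185 193]
 [224 222 219 210 204 188 178 177 171 176 191 196 191 184 183 188]
 [223 221 218 205 176 152 147 148 151 153 162 169 180 182 186 185]
 [222 220 215 190 152 127 118 125 129 120 124 151 172 186 186 188]
 [223 219 212 184 137 110 119 126 127 128 118 137 169 180 186 189]
 [223 219 214 188 134 118 125 131 129 121 122 132 170 191 187 187]
 [217 213 210 198 170 138 134 139 136 135 135 161 185 189 186 188]
 [149 170 184 189 200 190 170 166 172 174 181 186 185 190 187 188]
 [133 131 125 134 171 204 203 207 213 206 198 188 189 188 190 193]
 [133 130 123 123 132 158 194 210 214 206 191 187 189 190 188 196]
 [129 128 122 121 115 127 176 211 211 205 192 190 189 189 189 196]]
```

View pics/tip3.png

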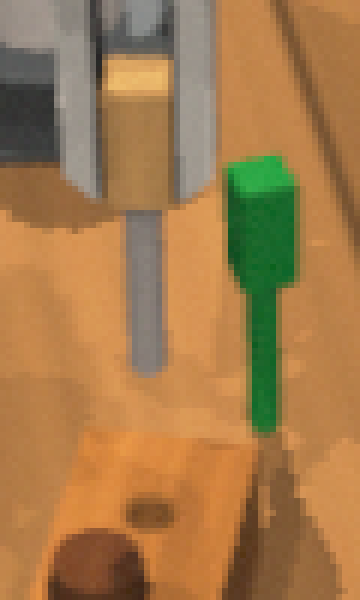

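```bash
python3 - <<'E'
from h import *
s=cv2.imread("pics/side3.png"); t=cv2.imread("pics/top3.png")
yy,xx=np.mgrid[0:420,0:560]
for n,im,(x0,y0,x1,y1),th in(("top",t,(383,247,391,256),145),("side",s,(245,306,255,314),175)):
    v=im[...,2].astype(float); w=np.zeros_like(v); w[y0:y1,x0:x1]=np.clip(th-v[y0:y1,x0:x1],0,60)
    b=((w*xx).sum()/w.sum(),(w*yy).sum()/w.sum()); print(n,b,onz(n,b,.05),onz(n,np.array(b)+.5,.05))
# refit hub in both with subpixel: side hub silhouette
s0=cv2.imread("pics/side0.png"); print(s0[198:232,231].min(1), s0[213,215:252].min(1))
E
```

```text
top (np.float64(386.6746347941567), np.float64(250.83665338645417)) [ 0.50300509 -0.1510032   0.05      ] [ 0.50184046 -0.152112    0.05      ]
side (np.float64(249.544061302682), np.float64(310.1890166028097)) [ 0.50007536 -0.15405554  0.05      ] [ 0.50082691 -0.15565965  0.05      ]
[ 78  76  78  76  76  75  77  83 131 215 215 212 211 214 163 130 136 182
 226 234 234 233 199 153 155 152 154 154 151 151 153 150 153 151] [ 69  66  69  73 163 216 216 215 214 215 215 191 142 126 136 135 130 138
 188 215 215 225 221 220 233 233 232 233 232 207 126  90  94  98  97  98
  92]
```

>>> {"fn": "step_arm", "kwargs": {"series": [[0,0,0,0,0.2,0,1],[0,0,0,0,0.4,0,1],[0,0,0,0,0.6,0,1],[0,0,0,0,0.8,0,1],[0,0,0,0,1,0,1],[0,0,0,0,1,0,1]]}}

```text
time: 4.97
ee_pos: [0.5014, 0.0995, 0.1847]
ee_rot: [-2.458, -1.95, 0.004]
contact_force: [0.2, -0.4, -1.3]
gripper_width: 0.0217
```

>>> {"fn": "step_arm", "kwargs": {"series": [[0,0,0,0,0.12,0,1],[0,0,0,0,0.258,0,1],[0,0,0,0,0.258,-0.06,1],[0,0,0,0,0.258,-0.06,1],[0,0,0,0,0.258,-0.06,1]]}}

```text
time: 5.6
ee_pos: [0.5014, 0.1629, 0.1696]
ee_rot: [-2.459, -1.949, 0.005]
contact_force: [-0.2, -0.4, -1.9]
gripper_width: 0.0215
```

```bash
python3 - <<'E'
from h import *
im=optics.snapshot("side")[:,:,::-1]; cv2.imwrite("pics/side4.png",im)
cv2.imwrite("pics/side4c.png",cv2.resize(im[150:250,190:280],None,fx=6,fy=6,interpolation=cv2.INTER_NEAREST))
s=env.observe();p=s['ee_pos'];print(p,s['ee_rot'],s['contact_force'])
tip=p-[0,0,.0749]; print(tip,proj("side",tip))
E
```

```text
[0.5015439  0.16308978 0.16987941] [-2.45946491 -1.94902927  0.00430929] [ 0.48930483  0.07707214 -2.07373655]
[0.5015439  0.16308978 0.09497941] [229.63795961 207.71033948]
```

View pics/side4c.png

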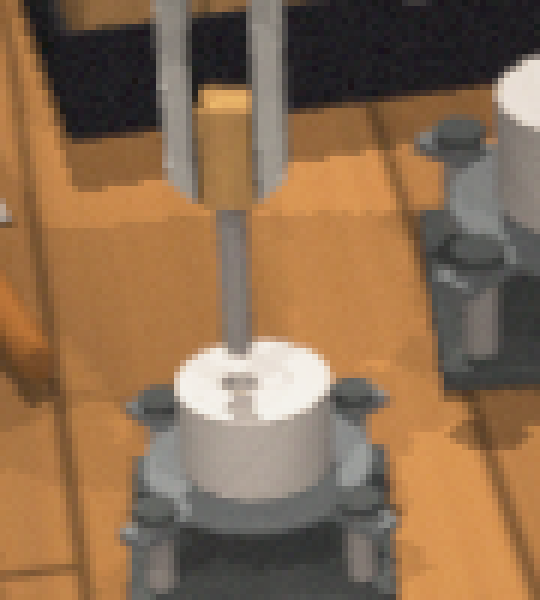

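The tip (229.7, 208.7) matches its prediction and is in line with the bore column (229.5). I'll lower it gently to 3 mm below the hub's top and read the force.

>>> {"fn": "step_arm", "kwargs": {"series": [[0,0,0,0,0,-0.04,1],[0,0,0,0,0,-0.05,1],[0,0,0,0,0,-0.06,1],[0,0,0,0,0,-0.068,1],[0,0,0,0,0,-0.076,1],[0,0,0,0,0,-0.076,1]]}}

```text
time: 6.4
ee_pos: [0.5015, 0.1631, 0.1508]
ee_rot: [-2.459, -1.949, 0.004]
contact_force: [0.3, 0.4, -0.7]
gripper_width: 0.0218
```

>>> {"fn": "step_arm", "kwargs": {"series": [[0,0,0,0,0,-0.008,1],[0,0,0,0,0,-0.016,1],[0,0,0,0,0,-0.016,1]]}}

```text
time: 6.78
ee_pos: [0.5014, 0.1631, 0.1466]
ee_rot: [-2.459, -1.949, 0.005]
contact_force: [-0.4, 0.3, -1.7]
gripper_width: 0.0218
```

```bash
python3 - <<'E'
from h import *
im=optics.snapshot("side")[:,:,::-1]; cv2.imwrite("pics/side5.png",im)
cv2.imwrite("pics/side5c.png",cv2.resize(im[150:250,190:280],None,fx=6,fy=6,interpolation=cv2.INTER_NEAREST))
s=env.observe();print(s['ee_pos'],s['contact_force'],s['moment'])
E
```

```text
[0.5014771  0.16309858 0.14672159] [-0.93889299  0.43006773 -1.42986415] [-0.04399775 -0.04224025  0.01092749]
```

View pics/side5c.png

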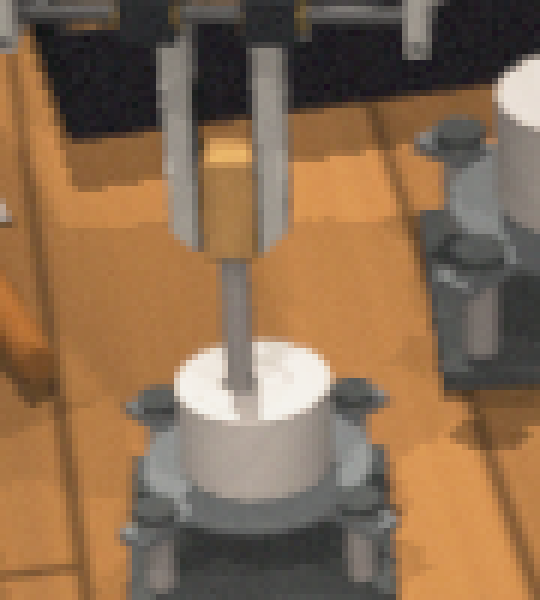

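The rod is in the bore and free of side load. Now I push down slowly.

>>> {"fn": "step_arm", "kwargs": {"series": [[0,0,0,0,0,-0.006,1],[0,0,0,0,0,-0.012,1],[0,0,0,0,0,-0.018,1],[0,0,0,0,0,-0.024,1],[0,0,0,0,0,-0.03,1],[0,0,0,0,0,-0.036,1],[0,0,0,0,0,-0.042,1],[0,0,0,0,0,-0.048,1]]}}

```text
time: 7.82
ee_pos: [0.5017, 0.1632, 0.1355]
ee_rot: [-2.46, -1.949, 0.003]
contact_force: [-2.8, -1.0, 8.6]
gripper_width: 0.0217
```

>>> {"fn": "step_arm", "kwargs": {"series": [[0,0,0,0,0,-0.007,1],[0,0,0,0,0,-0.014,1],[0,0,0,0,0,-0.021,1],[0,0,0,0,0,-0.028,1],[0,0,0,0,0,-0.035,1],[0,0,0,0,0,-0.042,1],[0,0,0,0,0,-0.049,1],[0,0,0,0,0,-0.056,1]]}}

```text
time: 8.82
ee_pos: [0.5018, 0.1632, 0.1223]
ee_rot: [-2.46, -1.949, 0.003]
contact_force: [-4.6, -2.0, 10.1]
gripper_width: 0.0217
```

```bash
python3 - <<'E'
from h import *
im=optics.snapshot("side")[:,:,::-1]
cv2.imwrite("pics/side6c.png",cv2.resize(im[150:270,190:280],None,fx=5,fy=5,interpolation=cv2.INTER_NEAREST))
s=env.observe();print(s['ee_pos'],s['contact_force'],s['moment'])
E
```

```text
[0.5017496  0.16318895 0.12205175] [-2.38383235 -1.58991636  7.04214024] [-0.23105331  0.80018315  0.02542658]
```

View pics/side6c.png

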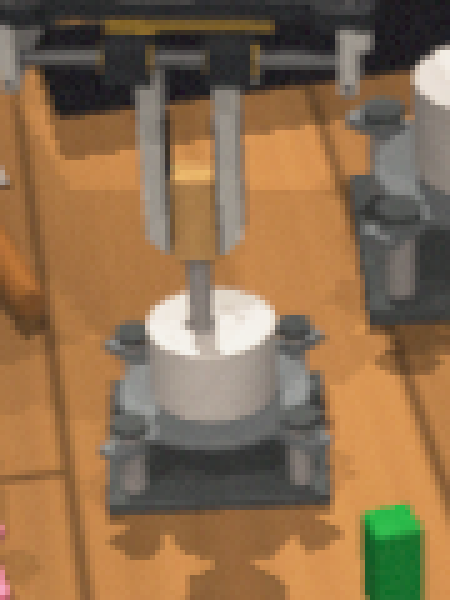

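>>> {"fn": "step_arm", "kwargs": {"series": [[0,0,0,-0.003,-0.002,-0.006,1],[0,0,0,-0.003,-0.002,-0.012,1],[0,0,0,-0.003,-0.002,-0.018,1],[0,0,0,-0.003,-0.002,-0.024,1],[0,0,0,-0.003,-0.002,-0.03,1],[0,0,0,-0.003,-0.002,-0.034,1]]}}

```text
time: 9.62
ee_pos: [0.5015, 0.1629, 0.1144]
ee_rot: [-2.46, -1.95, 0.0]
contact_force: [-1.9, 0.5, 7.7]
gripper_width: 0.022
```

>>> {"fn": "step_arm", "kwargs": {"series": [[0,0,0,0,0,-0.004,1],[0,0,0,0,0,-0.008,1],[0,0,0,0,0,-0.008,1]]}}

```text
time: 10.0
ee_pos: [0.5015, 0.1631, 0.1129]
ee_rot: [-2.46, -1.95, -0.0]
contact_force: [-2.8, 0.1, 6.4]
gripper_width: 0.0218
```

>>> {"fn": "step_arm", "kwargs": {"series": [[0,0,0,0,0,-0.004,1],[0,0,0,0,0,-0.006,1],[0,0,0,0,0,-0.006,1]]}}

```text
time: 10.38
ee_pos: [0.5015, 0.1631, 0.1119]
ee_rot: [-2.46, -1.95, -0.001]
contact_force: [-2.7, -1.2, 5.6]
gripper_width: 0.0218
```

>>> {"fn": "step_arm", "kwargs": {"series": [[0,0,0,0,0,-0.004,1],[0,0,0,0,0,-0.006,1],[0,0,0,0,0,-0.006,1]]}}

```text
time: 10.75
ee_pos: [0.5015, 0.1631, 0.1109]
ee_rot: [-2.46, -1.95, -0.001]
contact_force: [-2.5, -0.6, 6.0]
gripper_width: 0.0216
```

>>> {"fn": "step_arm", "kwargs": {"series": [[0,0,0,0,0,-0.004,1],[0,0,0,0,0,-0.006,1],[0,0,0,0,0,-0.006,1]]}}

```text
time: 11.12
ee_pos: [0.5015, 0.1631, 0.1099]
ee_rot: [-2.46, -1.95, -0.001]
contact_force: [-3.2, -0.8, 6.8]
gripper_width: 0.0222
```

>>> {"fn": "step_arm", "kwargs": {"series": [[0,0,0,0,0,-0.004,1],[0,0,0,0,0,-0.006,1],[0,0,0,0,0,-0.006,1]]}}

```text
time: 11.5
ee_pos: [0.5016, 0.1631, 0.1091]
ee_rot: [-2.46, -1.95, -0.002]
contact_force: [-3.6, -0.5, 9.4]
gripper_width: 0.0217
```

```bash
python3 - <<'E'
from h import *
im=optics.snapshot("side")[:,:,::-1]; cv2.imwrite("pics/side7.png",im)
cv2.imwrite("pics/side7c.png",cv2.resize(im[170:270,190:280],None,fx=6,fy=6,interpolation=cv2.INTER_NEAREST))
s=env.observe();print(s['ee_pos'],s['contact_force'],s['moment'])
E
```

```text
[0.5015928  0.16314878 0.10912635] [-3.96999905 -1.1948841   9.88274736] [-0.2582751   0.96971185  0.04701449]
```

View pics/side7c.png

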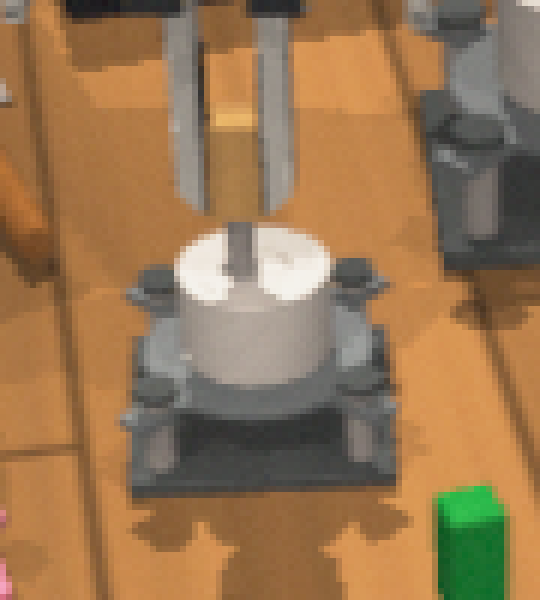

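The static force has started to rise at about 4 N/mm, as it should at the stop. One more small step to confirm.

>>> {"fn": "step_arm", "kwargs": {"series": [[0,0,0,0,0,-0.003,1],[0,0,0,0,0,-0.006,1],[0,0,0,0,0,-0.006,1],[0,0,0,0,0,-0.006,1]]}}

```text
time: 12.05
ee_pos: [0.5017, 0.1632, 0.1086]
ee_rot: [-2.46, -1.95, -0.003]
contact_force: [-5.7, -1.0, 11.6]
gripper_width: 0.0217
```

Working it out: the hub top sinks to about 75.9 mm, less 9, less the 33.7 mm tip height, gives a joint value of about 33 mm. The bush is at its stop, so I withdraw.

>>> {"fn": "step_arm", "kwargs": {"series": [[0,0,0,0,0,0.02,1],[0,0,0,0,0,0.06,1],[0,0,0,0,0,0.12,1],[0,0,0,0,0,0.2,1],[0,0,0,0,0,0.32,1],[0,0,0,0,0,0.32,1]]}}

```text
time: 12.8
ee_pos: [0.5026, 0.1635, 0.191]
ee_rot: [-2.462, -1.951, -0.009]
contact_force: [0.0, 0.7, -2.1]
gripper_width: 0.022
```

```bash
python3 - <<'E'
from h import *
im=optics.snapshot("side")[:,:,::-1]; cv2.imwrite("pics/side8.png",im)
cv2.imwrite("pics/side8c.png",cv2.resize(im[150:270,190:280],None,fx=5,fy=5,interpolation=cv2.INTER_NEAREST))
s=env.observe();p=s['ee_pos'];print(p,s['ee_rot'],s['contact_force'],proj("side",p-[0,0,.0749]),proj("side",p-[0,0,.0049]))
E
```

```text
[0.50192175 0.16326074 0.18920853] [-2.46086306 -1.9507025  -0.00502427] [-0.61353675  0.24955334 -2.5102138 ] [229.37768931 200.82971741] [227.8484256  175.14477438]
```

View pics/side8c.png

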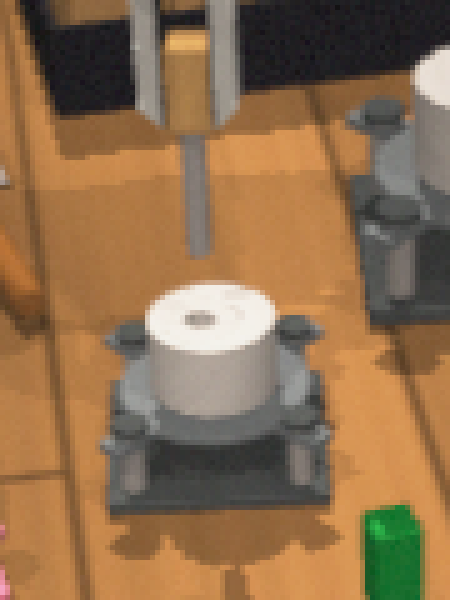

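>>> {"fn": "step_arm", "kwargs": {"series": [[0,0,0,0,-0.2,0,1],[0,0,0,0,-0.4,0,1],[0,0,0,0,-0.6,0,1],[0,0,0,0,-0.8,0,1],[0,0,0,0,-1,0,1],[0,0,0,0,-1,0,1]]}}

```text
time: 13.6
ee_pos: [0.5012, -0.0893, 0.1878]
ee_rot: [-2.463, -1.945, -0.003]
contact_force: [-0.1, 0.8, -1.6]
gripper_width: 0.022
```

>>> {"fn": "step_arm", "kwargs": {"series": [[0,0,0,0.003,-0.12,0,1],[0,0,0,0.003,-0.255,0,1],[0,0,0,0.003,-0.255,-0.1,1],[0,0,0,0.003,-0.255,-0.19,1],[0,0,0,0.003,-0.255,-0.19,1],[0,0,0,0.003,-0.255,-0.19,1]]}}

```text
time: 14.35
ee_pos: [0.5023, -0.1526, 0.1409]
ee_rot: [-2.463, -1.946, -0.003]
contact_force: [-0.8, -0.1, -0.6]
gripper_width: 0.0221
```

```bash
python3 - <<'E'
from h import *
im=optics.snapshot("side")[:,:,::-1]; cv2.imwrite("pics/side9.png",im)
cv2.imwrite("pics/side9c.png",cv2.resize(im[240:340,215:295],None,fx=6,fy=6,interpolation=cv2.INTER_NEAREST))
s=env.observe();p=s['ee_pos'];print(p,s['ee_rot'],s['contact_force'],proj("side",p-[0,0,.0749]),proj("side",p-[0,0,.0049]))
t=optics.snapshot("top")[:,:,::-1]; cv2.imwrite("pics/top9.png",t)
cv2.imwrite("pics/top9c.png",cv2.resize(t[215:285,215:285],None,fx=7,fy=7,interpolation=cv2.INTER_NEAREST))
E
```

```text
[ 0.50239249 -0.15280143  0.14115298] [-2.46379203 -1.94638209 -0.00363337] [ 0.2072268   0.10882162 -2.21904063] [250.36041837 303.42793814] [249.26045635 275.58849959]
```

View pics/side9c.png

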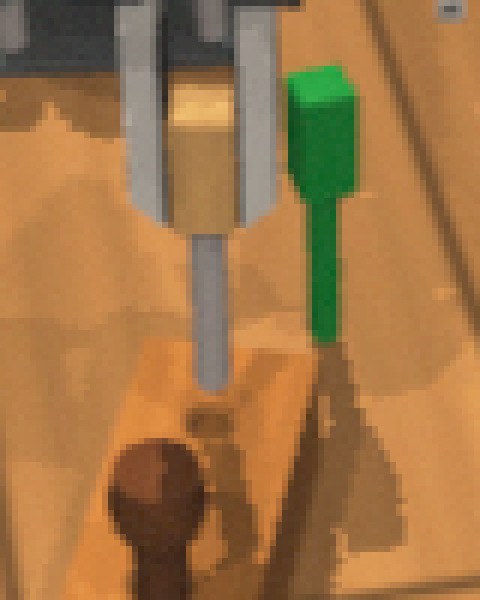

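View pics/top9c.png

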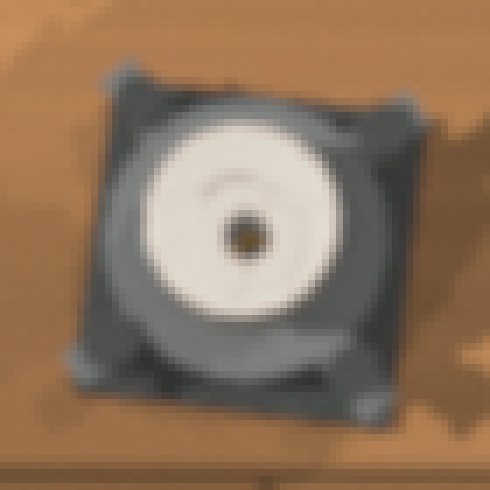

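The tip column (250.2, extrapolated to 250.4) lies about 0.7 px right of the hole (249.7), and the rows agree. I'll shift x by -1.2 mm and lower partway.

>>> {"fn": "step_arm", "kwargs": {"series": [[0,0,0,-0.005,0,0,1],[0,0,0,-0.005,0,-0.03,1],[0,0,0,-0.005,0,-0.06,1],[0,0,0,-0.005,0,-0.08,1],[0,0,0,-0.005,0,-0.1,1],[0,0,0,-0.005,0,-0.12,1],[0,0,0,-0.005,0,-0.12,1]]}}

```text
time: 15.32
ee_pos: [0.501, -0.1528, 0.1108]
ee_rot: [-2.464, -1.946, -0.003]
contact_force: [0.7, 0.5, -1.7]
gripper_width: 0.0217
```

The tip is 14 mm into the hole with no resistance. Lowering on to the bench.

>>> {"fn": "step_arm", "kwargs": {"series": [[0,0,0,0,0,-0.03,1],[0,0,0,0,0,-0.06,1],[0,0,0,0,0,-0.09,1],[0,0,0,0,0,-0.12,1],[0,0,0,0,0,-0.132,1],[0,0,0,0,0,-0.138,1],[0,0,0,0,0,-0.138,1]]}}

```text
time: 16.2
ee_pos: [0.501, -0.1528, 0.0764]
ee_rot: [-2.464, -1.946, -0.003]
contact_force: [0.5, -0.8, -2.6]
gripper_width: 0.0219
```

>>> {"fn": "step_arm", "kwargs": {"series": [[0,0,0,0,0,-0.004,1],[0,0,0,0,0,-0.004,1]]}}

```text
time: 16.45
ee_pos: [0.5011, -0.1528, 0.0755]
ee_rot: [-2.464, -1.946, -0.004]
contact_force: [-0.0, -0.1, -1.2]
gripper_width: 0.0221
```

>>> {"fn": "step_arm", "kwargs": {"series": [[0,0,0,0,0,-0.002,0.7],[0,0,0,0,0,-0.002,0.6],[0,0,0,0,0,-0.002,0.4],[0,0,0,0,0,-0.002,0.2],[0,0,0,0,0,-0.002,0],[0,0,0,0,0,-0.002,0],[0,0,0,0,0,-0.002,0]]}}

```text
time: 17.32
ee_pos: [0.5011, -0.1528, 0.0749]
ee_rot: [-2.464, -1.946, -0.004]
contact_force: [0.0, -0.5, -0.3]
gripper_width: 0.0844
```

>>> {"fn": "step_arm", "kwargs": {"series": [[0,0,0,0,0,0.12,0],[0,0,0,0,0,0.28,0],[0,0,0,0,0,0.5,0],[0,0,0,-0.2,-0.2,0.52,0],[0,0,0,-0.4,-0.4,0.52,0],[0,0,0,-0.5,-0.6,0.52,0],[0,0,0,-0.5,-0.7,0.52,0],[0,0,0,-0.5,-0.7,0.52,0]]}}

```text
time: 18.32
ee_pos: [0.3753, -0.3294, 0.2048]
ee_rot: [-2.466, -1.943, -0.003]
contact_force: [0.2, -0.1, 0.1]
gripper_width: 0.0941
```

```bash
python3 - <<'E'
from h import *
for n,(x,y,w,h) in (("side",(190,190,120,180)),("top",(340,190,110,100))):
    im=optics.snapshot(n)[:,:,::-1]; cv2.imwrite(f"pics/{n}10.png",im)
    k=3 if n=="side" else 5
    cv2.imwrite(f"pics/{n}10c.png",cv2.resize(im[y:y+h,x:x+w],None,fx=k,fy=k))
s=env.observe();print(s['ee_pos'],s['contact_force'],s['time'],abs(s['qvel']).max())
E
```

```text
[ 0.37605957 -0.32748306  0.20478053] [ 0.08512131 -1.19118202 -0.04254573] 18.425 0.022964563336202594
```

View pics/side10.png

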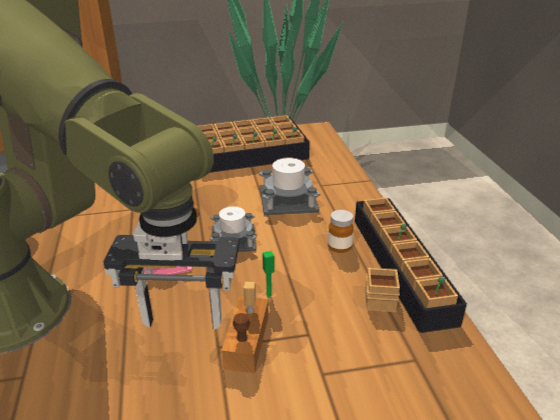

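View pics/top10.png

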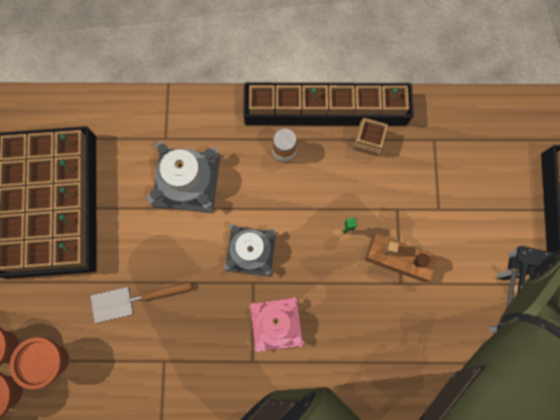

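View pics/side10c.png

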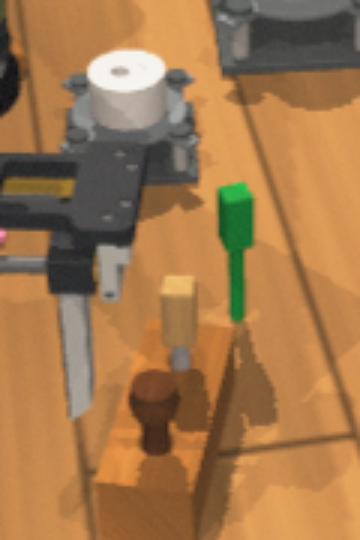

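The drift stands back at side (249,293) and top (394,247), the same pixels as at the start. A last numeric check of the drift pose and the bush depth, before against after:

```bash
python3 - <<'E'
from h import *
yy,xx=np.mgrid[0:420,0:560]
for f in("top0","top10"):
    t=cv2.imread(f"pics/{f}.png").astype(float); p=t[244:253,246:255]
    br=np.clip(p[...,2]-p[...,0]-25,0,None); y,x=np.mgrid[244:253,246:255]
    print(f,"brass centroid",(br*x).sum()/br.sum(),(br*y).sum()/br.sum(),"n",(br>0).sum(),br.sum())
print("expected bush-top px: joint0",proj("top",(.5029,.1656,.07)),"joint33",proj("top",(.5029,.1656,.038)))
a=cv2.imread("pics/top0.png");b=cv2.imread("pics/top10.png")
d=cv2.absdiff(a,b).max(2); print("rack diff",d[235:262,380:410].max(),"jar",d[125:165,268:300].max(),"pot",d[115:155,352:390].max(),"trowel",d[280:325,88:195].max(),"dibber",d[250:272,410:435].max())
E
```

```text
top0 brass centroid 250.5410447761194 248.49129353233832 n 43 804.0
top10 brass centroid 250.04273504273505 248.92307692307693 n 10 117.0
expected bush-top px: joint0 [249.91076517 248.90496538] joint33 [250.46217363 250.9692481 ]
rack diff 38 jar 5 pot 9 trowel 23 dibber 22
```

```bash
python3 -c "
from rig import env
s=env.observe();print(s['time'],s['contact_force'],abs(s['qvel']).max());print(env.finish_job())"
```

```text
18.425 [ 0.08512131 -1.19118202 -0.04254573] 0.022964563336202594
the job is handed in; nothing more can be done
None
```

I took the wooden-handled drift from the rack, found the bore of the small grey stand by camera, and pushed the bush down to its stop. I then put the drift back upright in its own hole, let go, and handed the job in at 18.4 s.

- **Bush:** the force stayed near 8–12 N while pushing. It then rose at about 4 N/mm, as expected at the stop, which puts the bush at about 33 mm. The highest net push I read was about 13 N. I read forces only at the end of each move, so brief peaks in between were not seen.
- **Bush, by camera:** much less brass shows in the bore than before. The spot did not shift the full 2 pixels I expected, so this supports the force evidence but does not prove it.
- **Drift:** it went into the hole without resistance and shows at the same pixels as at the start in both views.
- **Bystanders:** the jar and pot look unchanged in the top view. The trowel and dibber areas differ by up to about 23 grey levels, which I took to be shadow; both look in place.
- **Cameras:** the two views disagreed by 2–4 mm on position. I aimed at their mean for the bore, then checked the tip against the bore and the hole in the side view.

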